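# Stroke-test the pinch guard of a steriliser door

## Task

Test the curved pinch-guard strip on the round steriliser door lying on the bench: with the fingertips closed together, come straight down on the middle of its green end, push the strip in about half its 10 mm travel, and run along the middle of the strip past every black line to the middle of its red end in one stroke, keeping it pushed in all the way but never bottoming it, then lift straight off there and finish clear. Only touch the strip: do not grip, shift or lift the door, and leave the loose knob and vial on it and everything else on the bench where they are.

Things in the scene. Friction and masses are not known exactly. Their poses are not given: they have to be found in the camera images.
- door: round steel steriliser door lying loose on the bench, outer face up: disc 250 mm across, 18 mm thick, about 4 kg; dark hinge lug towards its -x, dark hub 36 mm across and 10 mm high at its middle. Origin under its centre, z up. The guard strip follows a circle of radius 95 mm round the origin, from -85 degrees (green end) to +85 degrees (red end) about z from its x axis
- guard (a joint): push-in depth of the rigid sprung guard strip, m: 0 = fully out, 0.010 = bottomed. It sinks as one level piece wherever pressed, yields from 1.5 N, needs about 5.5 N at half travel, 9.5 N at the bottom, and springs back. 20 mm wide, flat top 46 mm above the bench when out; yellow with five black cross lines, last 20 degrees green at one end, red at the other
- mark0 (a point): middle of the green end of the strip; point on the strip's top surface, middle of its width, at -75 degrees on the 95 mm circle (marks are 41 mm apart)
- mark1 (a point): black cross line 1 of 5, counted from the green end; point on the strip's top surface, middle of its width, at -50 degrees on the 95 mm circle (marks are 41 mm apart)
- mark2 (a point): black cross line 2 of 5, counted from the green end; point on the strip's top surface, middle of its width, at -25 degrees on the 95 mm circle (marks are 41 mm apart)
- mark3 (a point): black cross line 3 of 5, counted from the green end; point on the strip's top surface, middle of its width, at 0 degrees on the 95 mm circle (marks are 41 mm apart)
- mark4 (a point): black cross line 4 of 5, counted from the green end; point on the strip's top surface, middle of its width, at 25 degrees on the 95 mm circle (marks are 41 mm apart)
- mark5 (a point): black cross line 5 of 5, counted from the green end; point on the strip's top surface, middle of its width, at 50 degrees on the 95 mm circle (marks are 41 mm apart)
- mark6 (a point): middle of the red end of the strip; point on the strip's top surface, middle of its width, at 75 degrees on the 95 mm circle (marks are 41 mm apart)
- clamp_knob: loose black round clamp knob, 42 mm across, 32 mm tall, standing on the door inside the curve; origin under its centre
- vial: small clear vial with blue cap, 22 mm across, 48 mm tall, standing loose on the door inside the curve; origin under its centre
- wrench: steel wrench 150 mm long, lying on the bench beside the door on the side away from the strip; origin under its centre
- amber_bottle: amber bottle, 64 mm across, 130 mm tall, on the bench; origin under its centre
- jar: white jar with red cap, 70 mm across, 80 mm tall, on the bench; origin under its centre
- case: blue instrument case 50 x 120 x 25 mm lying in the shallow steel tray on the robot's right; origin under its centre

How it is judged:
By the outcome, as a careful person would: the job done as asked, in the order asked, and still so for the second after the job is handed in, with the robot touching nothing.
It also fails if it takes over 48 s, if anything falls off the work surface, if the arm or the gripper's body presses on something with over 40 N, if the wrist force passes 120 N, or if a joint passes its speed limit or range.

## Robot

A 6-joint arm with a two-finger parallel gripper is mounted at the origin on the work surface. World frame = base frame: x ahead of the robot, y to its left, z up, the work surface at z = 0. Lengths are in m, angles in rad, forces in N, time in s.
With the tool pointing down it reaches from about 0.325 to 0.775 m from the base axis. Payload 5.5 kg.
Tool frame: the origin (TCP) lies where the fingers leave the gripper's body, on its centre line; the fingertips stand 80 mm ahead of it and the grasp point (between the pads) lies ahead of it (robot.hold_point_z is the z of the grasp point in the tool frame, in m); z points along the fingers, y is the line along which they close (so a half turn about z gives the same grasp; the last joint's range is limited). The gripper opens to 88 mm and grips with 3 to 60 N. Pads are 20 mm wide; open, the fingers measure 115 mm over their backs; the gripper's body (75 mm by 178 mm) begins 61 mm behind the grasp point.
Start: joints at [1.198, 0.091, 1.231, -0, 1.82, -0.057], TCP at [0.186, 0.57, 0.303] pointing down, gripper open.
Joint ranges: [-2.87, 2.87], [-0.86, 2.18], [0.17, 2.46], [-1.51, 4.65], [0.06, 2.69], [-2.65, 2.65]. Speed limits (rad/s): [2.57, 2.57, 3.01, 3.14, 3.14, 3.14].

## Interface

Orientations are given as a 3x3 rotation matrix whose columns are the frame's x, y, z axes.
In Python, from rig import sense, get_image, calibration, ticket, robot gives the robot as it stands.
- The arm moves only by the tool send_rows, never from a script. Its argument "motion" is a list that holds one entry, the list of rows, each a list of 7 numbers: the closure, from -1 (fully open) to 1 (shut), then the shift along the tool's x, y, z scaled (see below), then the turn, a rotation vector about the tool's x, y, z scaled (see below). A call has 1 to 12 rows; each row is the pose to reach, as a shift and turn from the pose commanded when the call began, along the tool's axes at that moment; what a row does not reach only later rows make up. The controller multiplies each number of a shift by 80 mm and each number of a turn by 60 degrees. A row lasts 1/10 s, in which the tool goes at most 50 mm and 8.59 degrees, less where a joint would pass 70% of its speed; a pose out of reach is approached as far as the arm can. A call with a number of a shift or a turn outside -1 to 1 is refused whole. A call with a gripper value outside its range is refused whole. The fingers move at their own pace and stop on an object; "grip_force" is the grip in N (left out, the last holds). Time passes only in rows, so rows that repeat a pose let the fingers close. It gives the time, the measured TCP pose, the force, the opening and the grip force at its end, in the units of the state.
- sense(): the state, without advancing time (a new reading comes with each control period).
- get_image(name): name is "scene" or "top" or "wrist"; returns the picture (384x512x3 uint8, red, green, blue); there is no depth.
- calibration(name): a dict with "mtx" (3x3 intrinsics, pixels), "camera_from_world" (4x4, takes a point from world to camera coordinates); the wrist camera has in their place "T_tool_cam" (4x4, takes a point from camera to tool coordinates, whose origin is the TCP and whose axes are the flange's). Camera axes: x right, y down, z forward; pixel columns grow to the right and rows downward; lengths in m; the calibration is good to about 2 mm. A picture is of the moment at which its call begins: read the wrist's pose just before it. calibration takes no time and is no camera call.
- ticket.close_job(): hands the job in; it is judged then, once.
The state is a dict: "t": time; "joints": joint angles; "dq": joint speeds; "joint_torque": joint torques, N m; "position": TCP position; "ee_rot": TCP orientation; "ft_force": force on the tool from outside, world axes, zero at the start; "torque": the same for the moment, N m; "grip_width": finger opening in m; "grasp_force": force on a finger pad.
Only numpy, scipy, OpenCV 4.12 (cv2) and the standard library are available. Lean on these libraries where they do the work, as an engineer would, in place of code of your own. Each camera call takes 0.05 s, during which the arm holds its last target. There are 200 camera calls.

## Working session

There is one attempt and no reset: what is moved stays moved. The work goes in short steps, Python scripts to look and compute and a tool call to move; the robot and the scene stay as the last step left them, time stands still between calls to the robot, and variables do not carry over. Pictures are saved under pics/ and viewed, at most 10 in all, crops included, and the job is handed in when it is done.

Besides the shell and the picture viewer there is one more tool, called as name(argument=value, ...), one argument or row to a line, values as JSON. send_rows: Moves the arm, as the interface text tells. Its arguments: {"type":"object","properties":{"motion":{"type":"array","items":{"type":"array","items":{"type":"array","items":{"type":"number"}}}},"grip_force":{"type":"number"}},"required":["motion"]}

```bash
mkdir -p pics; python3 - <<'E'
from rig import *
import cv2,numpy as np
print(robot, getattr(robot,'hold_point_z',None)); print(sense())
for n in("scene","top"):
    cv2.imwrite(f"pics/{n}0.png",get_image(n)[:,:,::-1]); c=calibration(n); print({k:np.round(v,3).tolist() for k,v in c.items()})
print(calibration("wrist"))
E
```

```text
<Robot object at 0x7f75b79dfb60> 0.0613
{'t': 0.0, 'joints': array([ 1.19829307e+00,  9.18718659e-02,  1.23187920e+00,  2.99779884e-05,
        1.81979301e+00, -5.66728756e-02]), 'dq': array([-0.00079373,  0.00099586, -0.00177556,  0.00039017,  0.00114303,
        0.00208333]), 'joint_torque': array([ 3.86536212e-04, -4.46454585e+01, -4.06445575e+01,  6.97836396e-02,
        2.96245865e-02, -1.98086022e-04]), 'position': array([0.18629196, 0.57020139, 0.30150272]), 'ee_rot': array([[-9.50541020e-01,  3.10598174e-01, -7.37276995e-04],
       [ 3.10599017e-01,  9.50539313e-01, -1.80701697e-03],
       [ 1.39554597e-04, -1.94664127e-03, -9.99998096e-01]]), 'ft_force': array([ 0.48962036,  0.04530115, -1.50569164]), 'torque': array([-0.03100702,  0.06172146,  0.05214651]), 'grasp_force': 0.0, 'grip_width': 0.08784080135907125}
{'mtx': [[394.32, 0.0, 249.823], [0.0, 394.32, 185.521], [0.0, 0.0, 1.0]], 'camera_from_world': [[0.328, 0.944, 0.013, -0.153], [0.753, -0.254, -0.608, -0.421], [-0.571, 0.209, -0.794, 1.426], [0.0, 0.0, 0.0, 1.0]]}
{'mtx': [[423.817, 0.0, 260.021], [0.0, 423.817, 188.108], [0.0, 0.0, 1.0]], 'camera_from_world': [[0.02, -1.0, -0.0, -0.063], [-0.977, -0.02, -0.212, 0.59], [0.212, 0.004, -0.977, 1.321], [0.0, 0.0, 0.0, 1.0]]}
{'mtx': array([[295.50983921,   0.        , 254.9438956 ],
       [  0.        , 295.50983921, 195.82167458],
       [  0.        ,   0.        ,   1.        ]]), 'T_tool_cam': array([[-5.07784708e-04, -9.69801461e-01, -2.43895199e-01,
         6.66195825e-02],
       [ 9.99999799e-01, -3.99925080e-04, -4.91754983e-04,
        -6.06836608e-04],
       [ 3.79364894e-04, -2.43895400e-01,  9.69801469e-01,
        -8.10490516e-02],
       [ 0.00000000e+00,  0.00000000e+00,  0.00000000e+00,
         1.00000000e+00]])}
```

View pics/top0.png

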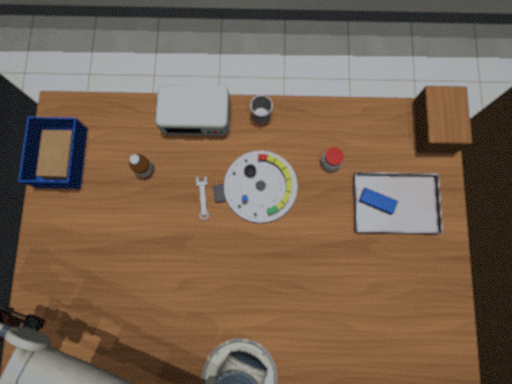

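View pics/scene0.png

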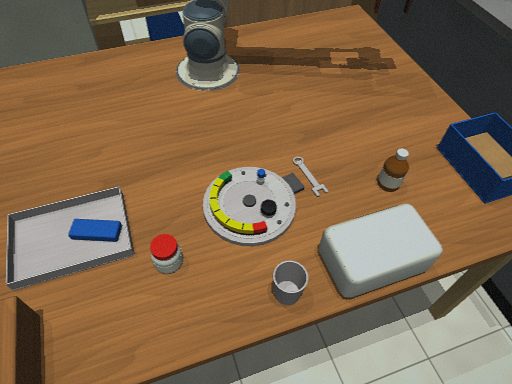

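The top view shows the door at about (261,186), with the green end at (272,211) nearest the robot, the red end at (263,158), the knob at (250,171) and the vial at (244,199). In the scene view the door is at about (250,203). I'll get a coarse fix first, then refine it with the wrist camera.

```bash
cat > h.py <<'E'
import numpy as np,cv2
from rig import *
def ray(n,uv,z,st=None):
    c=calibration(n);K=c["mtx"]
    if n=="wrist":
        T=np.eye(4);T[:3,:3]=st["ee_rot"];T[:3,3]=st["position"];T=T@c["T_tool_cam"]
    else: T=np.linalg.inv(c["camera_from_world"])
    uv=np.atleast_2d(uv).astype(float)
    d=np.c_[uv,np.ones(len(uv))]@np.linalg.inv(K).T@T[:3,:3].T
    o=T[:3,3]; return o+d*((z-o[2])/d[:,2])[:,None]
def masks(im):
    h=cv2.cvtColor(im,cv2.COLOR_RGB2HSV);f=lambda a,b:cv2.inRange(h,a,b)
    return dict(green=f((50,90,40),(85,255,255)),red=f((0,150,80),(6,255,255))|f((174,150,80),(180,255,255)),
      yellow=f((22,120,90),(35,255,255)),blue=f((100,150,60),(125,255,255)))
def blobs(m,a=10):
    n,l,s,c=cv2.connectedComponentsWithStats(m)
    return [(int(s[i,4]),c[i].round(1)) for i in range(1,n) if s[i,4]>=a]
def circ(p):
    s=np.linalg.lstsq(np.c_[2*p[:,:2],np.ones(len(p))],(p[:,:2]**2).sum(1),rcond=None)[0]
    return s[:2],np.sqrt(s[2]+s[:2]@s[:2])
E
python3 - <<'E'
from h import *
for n in("top","scene"):
    im=get_image(n)
    for k,m in masks(im).items():
        for a,c in blobs(m): print(n,k,a,c,ray(n,c,.046)[0].round(3))
E
```

```text
top green 46 [272.1 209.9] [ 0.523 -0.092  0.046]
top red 251 [334.  155.7] [ 0.711 -0.298  0.046]
top red 33 [262.2 157. ] [ 0.702 -0.056  0.046]
top yellow 250 [281.9 177.6] [ 0.632 -0.123  0.046]
top blue 721 [ 45.3 153.7] [0.698 0.674 0.046]
top blue 14 [ 47.9 127.4] [0.792 0.677 0.046]
top blue 447 [377.9 200.7] [ 0.56  -0.439  0.046]
top blue 16 [244.5 198. ] [ 0.56  -0.001  0.046]
scene green 95 [225.3 176.2] [ 0.531 -0.093  0.046]
scene red 123 [259.4 226.9] [ 0.711 -0.061  0.046]
scene red 542 [163.2 246.3] [ 0.688 -0.295  0.046]
scene yellow 629 [225.7 211.2] [ 0.64  -0.125  0.046]
scene blue 781 [165.1  25.5] [-0.252 -0.095  0.046]
scene blue 2502 [477.8 154.7] [0.685 0.613 0.046]
scene blue 53 [260.9 172.9] [0.551 0.002 0.046]
scene blue 954 [ 94.3 229.7] [ 0.589 -0.444  0.046]
```

send_rows(
  motion=[
    [[1,-0.5,-0.4,0,0,0,-0.1],[1,-1,-0.79,0,0,0,-0.2],[1,-1,-0.79,0,0,0,-0.302],[1,-1,-0.79,0,0,0,-0.302]],
  ],
  grip_force=20,
)

```text
t: 0.6
position: [0.2436, 0.4845, 0.3028]
ee_rot: [[-1.0, 0.001, 0.0], [0.001, 1.0, 0.0], [-0.0, 0.0, -1.0]]
ft_force: [-0.4, 1.3, -0.0]
grip_width: 0.0592
grasp_force: 0.0
```

send_rows(
  motion=[
    [[1,-0.32,-0.48,0,0,0,0],[1,-0.64,-0.956,0,0,0,0],[1,-0.64,-0.956,0,0,0,0]],
  ],
)

```text
t: 0.9
position: [0.2959, 0.4067, 0.3029]
ee_rot: [[-1.0, 0.006, 0.001], [0.006, 1.0, -0.001], [-0.001, -0.001, -1.0]]
ft_force: [-0.9, 0.9, 0.3]
grip_width: 0.0353
grasp_force: 0.0
```

send_rows(
  motion=[
    [[1,-0.32,-0.48,0,0,0,0],[1,-0.64,-0.956,0,0,0,0],[1,-0.64,-0.956,0,0,0,0]],
  ],
)

```text
t: 1.2
position: [0.347, 0.3305, 0.3027]
ee_rot: [[-1.0, 0.006, 0.001], [0.006, 1.0, -0.001], [-0.001, -0.001, -1.0]]
ft_force: [-0.4, 0.3, -0.4]
grip_width: 0.0111
grasp_force: 0.0
```

send_rows(
  motion=[
    [[1,-0.32,-0.48,0,0,0,0],[1,-0.64,-0.956,0,0,0,0],[1,-0.64,-0.956,0,0,0,0]],
  ],
)

```text
t: 1.5
position: [0.3981, 0.2544, 0.3024]
ee_rot: [[-1.0, 0.006, 0.0], [0.006, 1.0, -0.001], [-0.0, -0.001, -1.0]]
ft_force: [0.7, 0.8, -0.2]
grip_width: 0.0003
grasp_force: 0.0
```

send_rows(
  motion=[
    [[1,-0.32,-0.48,0,0,0,0],[1,-0.64,-0.956,0,0,0,0],[1,-0.64,-0.956,0,0,0,0]],
  ],
)

```text
t: 1.8
position: [0.4493, 0.1783, 0.3021]
ee_rot: [[-1.0, 0.005, -0.0], [0.005, 1.0, -0.001], [0.0, -0.001, -1.0]]
ft_force: [0.1, 0.6, -0.3]
grip_width: 0.0002
grasp_force: 0.0
```

send_rows(
  motion=[
    [[1,-0.32,-0.48,0,0,0,0],[1,-0.64,-0.956,0,0,0,0],[1,-0.64,-0.956,0,0,0,0]],
  ],
)

```text
t: 2.1
position: [0.5005, 0.1021, 0.3017]
ee_rot: [[-1.0, 0.004, -0.001], [0.004, 1.0, -0.001], [0.001, -0.001, -1.0]]
ft_force: [-0.9, 1.0, -0.5]
grip_width: 0.0008
grasp_force: 0.0
```

send_rows(
  motion=[
    [[1,-0.32,-0.48,0,0,0,0],[1,-0.64,-0.956,0,0,0,0],[1,-0.64,-0.956,0,0,0,0]],
  ],
)

```text
t: 2.4
position: [0.5518, 0.026, 0.3012]
ee_rot: [[-1.0, 0.003, -0.002], [0.003, 1.0, -0.0], [0.002, -0.0, -1.0]]
ft_force: [-0.6, 1.1, 0.1]
grip_width: 0.0002
grasp_force: 0.0
```

send_rows(
  motion=[
    [[1,-0.32,-0.48,0,0,0,0],[1,-0.64,-0.956,0,0,0,0],[1,-0.64,-0.956,0,0,0,0],[1,-0.64,-0.956,0,0,0,0],[1,-0.64,-0.956,0,0,0,0]],
  ],
)

```text
t: 2.9
position: [0.6012, -0.0472, 0.3029]
ee_rot: [[-1.0, -0.002, 0.0], [-0.002, 1.0, 0.001], [-0.0, 0.001, -1.0]]
ft_force: [-0.1, 0.1, -0.1]
grip_width: 0.0005
grasp_force: 0.0
```

```bash
python3 - <<'E'
from h import *
st=sense();im=get_image("wrist");cv2.imwrite("pics/w0.png",im[:,:,::-1]);np.savez("w0.npz",im=im,R=st["ee_rot"],p=st["position"])
print(st["joints"].round(2))
for k,m in masks(im).items():
    for a,c in blobs(m,60): print(k,a,c,ray("wrist",c,.066 if k=="blue" else .046,st)[0].round(4))
E
```

```text
[-0.14  0.1   1.22  0.    1.82 -1.71]
green 522 [213.3 110.8] [ 0.523  -0.0935  0.046 ]
green 102 [390.  323.3] [0.793  0.1315 0.046 ]
red 1414 [ 42.  259.9] [ 0.7022 -0.3128  0.046 ]
red 78 [375.5 323.7] [0.7936 0.1124 0.046 ]
yellow 2467 [180.1 179.2] [ 0.5996 -0.1346  0.046 ]
```

View pics/w0.png

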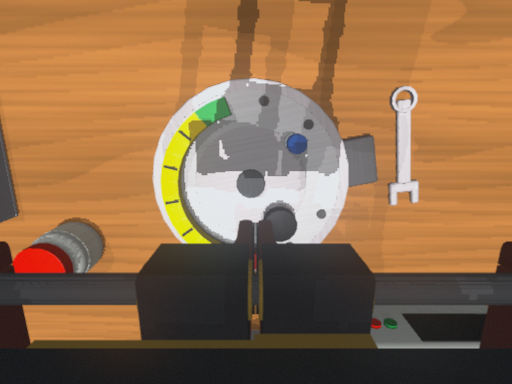

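The wrist view shows the door's hub at (251,183), the green end at (213,108), the vial cap at (297,144) and the knob at (281,222). The fingers hide the red end, so I'll shift +X by 80 mm to see the whole strip.

send_rows(
  motion=[
    [[1,-0.5,0,0,0,0,0],[1,-1,0,0,0,0,0],[1,-1,0,0,0,0,0],[1,-1,0,0,0,0,0],[1,-1,0,0,0,0,0]],
  ],
)

```text
t: 3.45
position: [0.6806, -0.0487, 0.3042]
ee_rot: [[-1.0, -0.001, 0.002], [-0.001, 1.0, -0.0], [-0.002, -0.0, -1.0]]
ft_force: [-0.7, 0.6, 0.7]
grip_width: 0.0007
grasp_force: 0.0
```

```bash
python3 - <<'E'
from h import *
st=sense();im=get_image("wrist");cv2.imwrite("pics/w1.png",cv2.resize(im[0:250,110:400,::-1],None,fx=2.4,fy=2.4,interpolation=cv2.INTER_NEAREST));np.savez("w1.npz",im=im,R=st["ee_rot"],p=st["position"])
print(st["position"],st["joints"].round(2))
for k,m in masks(im).items():
    for a,c in blobs(m,60): print(k,a,c,ray("wrist",c,.066 if k=="blue" else .046,st)[0].round(4))
E
```

```text
[ 0.68059495 -0.04868548  0.30419269] [-0.12  0.32  0.97  0.    1.85 -1.69]
green 668 [212.4  31.9] [ 0.524  -0.0936  0.046 ]
green 75 [399.2 265.6] [0.7899 0.1323 0.046 ]
red 2786 [ 32.  202.5] [ 0.708  -0.3149  0.046 ]
red 427 [246.5 198.4] [ 0.7027 -0.0593  0.046 ]
red 85 [382.  265.3] [0.7895 0.1107 0.046 ]
yellow 3630 [184.3 123.4] [ 0.6163 -0.1281  0.046 ]
blue 341 [301.5  63.6] [ 0.5579 -0.0028  0.066 ]
```

View pics/w1.png

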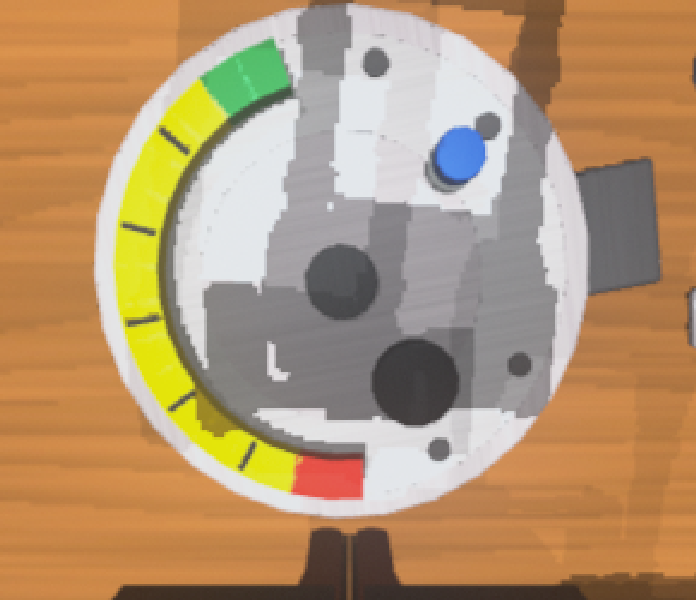

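The crop shows the whole strip from green (250,75) to red (330,477). The five black lines, the knob at (415,382) and the vial cap at (460,153) are also visible. Next I'll fit the circle and the angle.

```bash
python3 - <<'E'
from h import *
d=np.load("w1.npz");im=d["im"];st=dict(ee_rot=d["R"],position=d["p"])
m=masks(im)
u=m["green"]|m["red"]|m["yellow"]
u=cv2.morphologyEx(u,cv2.MORPH_CLOSE,np.ones((5,5),np.uint8))
n,l,s,c=cv2.connectedComponentsWithStats(u)
i=l[123,184] if l[123,184] else 1+np.argmax([abs(c[k]-[190,120]).sum()*-1 for k in range(1,n)])
u=(l==i); print("pix",s[i])
vu=np.argwhere(u)[:,::-1]
P=ray("wrist",vu,.046,st)[:,:2]
C=np.array([.612,-.051])
for _ in range(6):
    q=P-C;a=np.degrees(np.arctan2(q[:,1],q[:,0]));r=np.hypot(*q.T)
    b=np.unwrap(np.radians(a-(-79)),period=2*np.pi); b=(a+79+180)%360-180
    mid=[];o=[];n_=[]
    for t in range(-80,81,4):
        k=abs(b-t)<2
        if k.sum()<5: continue
        lo,hi=np.percentile(r[k],[3,97]);mid.append(C+(lo+hi)/2*np.array([np.cos(np.radians(t-79)),np.sin(np.radians(t-79))]));o.append(hi);n_.append(lo)
    C,R=circ(np.array(mid))
print("C",C,"R",R,"outer",np.mean(o),"inner",np.mean(n_),"res",np.std(np.hypot(*(np.array(mid)-C).T)))
print("angle extents",np.percentile(b,[.2,99.8])-79, "yaw",np.percentile(b,[.2,99.8]).mean()-79)
for k in("green","red"):
    x=ray("wrist",np.argwhere((m[k]>0)&u)[:,::-1],.046,st)[:,:2].mean(0)-C
    print(k,np.degrees(np.arctan2(x[1],x[0])),np.hypot(*x))
# black lines: non-yellow dark pixels inside strip
g=im.max(2)
k=u&(g<110); 
for A,c in blobs(k.astype(np.uint8),5):
    x=ray("wrist",c,.046,st)[0,:2]-C;print("line",A,np.degrees(np.arctan2(x[1],x[0])).round(1),np.hypot(*x).round(4))
# hub top (z .028), disc centre check; knob top z .050
f=lambda u_,v:(u_/2.4+110,v/2.4)
print("hub",ray("wrist",f(342,282),.028,st),"knob",ray("wrist",f(415,382),.050,st),"vial",ray("wrist",f(460,153),.066,st))
# tips seen
K=calibration("wrist");T=np.linalg.inv(K["T_tool_cam"]);p=K["mtx"]@(T@[0,0,.08,1])[:3];print("tip px",p/p[2])
E
```

```text
pix [ 157   16  104  191 4914]
C [ 0.60843802 -0.0523127 ] R 0.09438005148390376 outer 0.10431866708610946 inner 0.08444045077219041 res 0.0003045932784822119
angle extents [-163.59655264    5.02656928] yaw -79.28499167969598
green -153.89733270320878 0.09398626348957531
red -4.28499396916151 0.0944847228293059
line 22 -128.5 0.0956
line 20 -103.5 0.0958
line 110 -68.7 0.0814
line 18 -78.8 0.0966
line 16 -54.0 0.095
line 10 -37.9 0.0841
line 13 -29.3 0.0953
hub [[ 0.60967939 -0.05225336  0.028     ]] knob [[ 0.6555785  -0.01761891  0.05      ]] vial [[ 0.55806502 -0.00266625  0.066     ]]
tip px [255.85620221 239.53578246   1.        ]
```

send_rows(
  motion=[
    [[1,0.5,-0.14,0.2,0,0,0],[1,0.98,-0.28,0.4,0,0,0],[1,0.98,-0.28,0.4,0,0,0]],
  ],
)

```text
t: 3.8
position: [0.597, -0.0725, 0.2663]
ee_rot: [[-1.0, 0.001, -0.009], [0.001, 1.0, 0.001], [0.009, 0.001, -1.0]]
ft_force: [-0.6, -1.4, -1.0]
grip_width: 0.0004
grasp_force: 0.0
```

send_rows(
  motion=[
    [[1,0.5,-0.14,0.4,0,0,0],[1,0.98,-0.28,0.8,0,0,0],[1,0.98,-0.28,0.8,0,0,0],[1,0.98,-0.28,1,0,0,0],[1,0.98,-0.28,1,0,0,0],[1,0.98,-0.28,1,0,0,0]],
  ],
)

```text
t: 4.4
position: [0.5263, -0.0945, 0.1929]
ee_rot: [[-1.0, -0.001, 0.004], [-0.001, 1.0, -0.001], [-0.004, -0.001, -1.0]]
ft_force: [0.9, -0.3, 0.2]
grip_width: 0.0003
grasp_force: 0.0
```

```bash
python3 - <<'E'
from h import *
L=[]
for k in range(4):
    st=sense();im=get_image("wrist");L.append(np.r_[st["position"],st["ft_force"],st["ee_rot"][:,2]]);print(L[-1].round(4))
cv2.imwrite("pics/w2.png",im[:,:,::-1]);np.savez("w2.npz",im=im,R=st["ee_rot"],p=st["position"])
for k,m in masks(im).items():
    for a,c in blobs(m,60): print(k,a,c,ray("wrist",c,.066 if k=="blue" else .046,st)[0].round(4))
E
```

```text
[ 5.263e-01 -9.450e-02  1.929e-01  8.511e-01 -2.895e-01  2.467e-01
  3.900e-03 -8.000e-04 -1.000e+00]
[ 5.263e-01 -9.450e-02  1.930e-01 -3.142e-01  2.168e-01  5.420e-01
  3.900e-03 -8.000e-04 -1.000e+00]
[ 5.2620e-01 -9.4500e-02  1.9280e-01  1.0311e+00 -7.2420e-01  5.8530e-01
  3.6000e-03 -8.0000e-04 -1.0000e+00]
[ 5.260e-01 -9.450e-02  1.924e-01 -4.367e-01  1.694e-01  1.702e-01
  2.900e-03 -6.000e-04 -1.000e+00]
green 945 [256.6 202.4] [ 0.5222 -0.0939  0.046 ]
yellow 1012 [221.  225.7] [ 0.5419 -0.1228  0.046 ]
blue 506 [375.3 252.9] [ 0.5564 -0.0036  0.066 ]
```

View pics/w2.png

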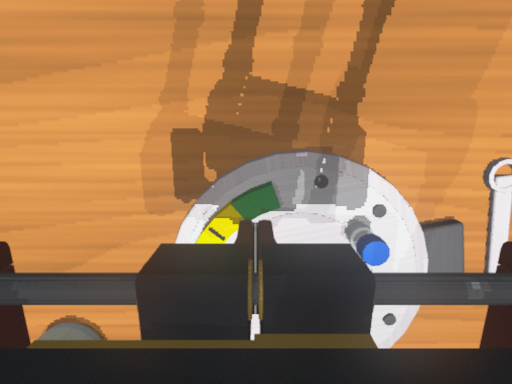

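The wrist view shows the fingertips at (258,225), right by the green end at (257,202). The closer measurement agrees with the fit to about 1 mm. I'll descend to hover and let the arm settle.

send_rows(
  motion=[
    [[1,0,0,0.2,0,0,0],[1,0,0,0.4,0,0,0],[1,0,0,0.55,0,0,0],[1,0,0,0.65,0,0,0],[1,0,0,0.7,0,0,0],[1,0,0,0.7,0,0,0],[1,0,0,0.7,0,0,0],[1,0,0,0.7,0,0,0],[1,0,0,0.7,0,0,0],[1,0,0,0.7,0,0,0]],
  ],
)

```text
t: 5.6
position: [0.5248, -0.0947, 0.1351]
ee_rot: [[-1.0, -0.0, 0.001], [-0.0, 1.0, -0.0], [-0.001, -0.0, -1.0]]
ft_force: [0.2, -0.2, 0.1]
grip_width: 0.0007
grasp_force: 0.0
```

```bash
python3 - <<'E'
from h import *
for k in range(6):
    st=sense();im=get_image("wrist");print(np.r_[st["position"],st["ft_force"],st["ee_rot"][:,2],st["ee_rot"][:,1]].round(4).tolist())
cv2.imwrite("pics/w3.png",im[:,:,::-1])
for k,m in masks(im).items():
    for a,c in blobs(m,60): print(k,a,c,ray("wrist",c,.066 if k=="blue" else .046,st)[0].round(4))
E
```

```text
[0.5248, -0.0947, 0.1351, 0.2181, -0.1585, 0.137, 0.0008, -0.0002, -1.0, -0.0005, 1.0, -0.0002]
[0.5247, -0.0946, 0.135, 0.2971, -0.4576, -0.8844, 0.0005, -0.0001, -1.0, -0.0005, 1.0, -0.0001]
[0.5247, -0.0946, 0.1349, -0.1823, 0.5947, 0.4041, 0.0004, -0.0002, -1.0, -0.0004, 1.0, -0.0002]
[0.5247, -0.0946, 0.1348, -0.2802, 0.4395, 0.1778, 0.0003, -0.0, -1.0, -0.0004, 1.0, -0.0]
[0.5246, -0.0946, 0.1347, -1.8624, 0.0681, -0.2257, 0.0001, 0.0, -1.0, -0.0004, 1.0, 0.0]
[0.5246, -0.0946, 0.1347, 0.197, 0.5305, 0.25, 0.0001, -0.0, -1.0, -0.0005, 1.0, -0.0]
green 928 [258.8 221.3] [ 0.5164 -0.0928  0.046 ]
yellow 229 [218.4 237.5] [ 0.5269 -0.1176  0.046 ]
blue 226 [413.2 308.4] [ 0.5625 -0.0037  0.066 ]
```

View pics/w3.png

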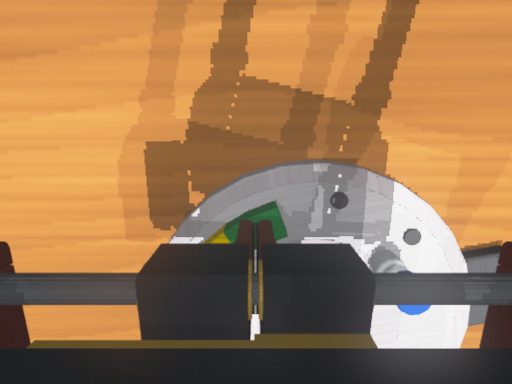

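The fingertips now sit over the green end at about (257,225). I'll check the green outer edge against the fitted model and plan the stroke.

```bash
python3 - <<'E'
from h import *
st=sense();im=get_image("wrist");m=masks(im)["green"]
vu=np.argwhere(m)[:,::-1];P=ray("wrist",vu,.046,st)[:,:2]
C=np.array([.6085,-.0523]);q=P-C;a=np.degrees(np.arctan2(q[:,1],q[:,0]));r=np.hypot(*q.T)
for t in range(-162,-144,3):
    k=abs(a-t)<1.5;print(t,k.sum(),np.percentile(r[k],97).round(4) if k.any() else "")
print("ang",np.percentile(a,[.5,99.5]),"expect -163.9 -143.9; outer .105")
Y=np.radians(-78.9)
p0=None
for s in np.arange(-75,76,5):
    x=C+.095*np.array([np.cos(Y+np.radians(s)),np.sin(Y+np.radians(s))])
    if p0 is None:p0=x
    print(s,x.round(4),"tool mm",(-(x-p0)[0]*1e3).round(1),((x-p0)[1]*1e3).round(1))
E
```

```text
-162 309 0.1084
-159 171 0.1085
-156 110 0.1088
-153 57 0.1087
-150 48 0.1084
-147 118 0.1082
ang [-164.07012409 -143.9776726 ] expect -163.9 -143.9; outer .105
-75 [ 0.5232 -0.0941] tool mm -0.0 0.0
-70 [ 0.5272 -0.1014] tool mm -4.0 -7.3
-65 [ 0.5317 -0.1083] tool mm -8.6 -14.2
-60 [ 0.5369 -0.1148] tool mm -13.7 -20.7
-55 [ 0.5426 -0.1208] tool mm -19.4 -26.7
-50 [ 0.5488 -0.1262] tool mm -25.7 -32.1
-45 [ 0.5555 -0.1312] tool mm -32.3 -37.1
-40 [ 0.5626 -0.1355] tool mm -39.4 -41.4
-35 [ 0.57   -0.1392] tool mm -46.8 -45.1
-30 [ 0.5777 -0.1422] tool mm -54.5 -48.1
-25 [ 0.5857 -0.1445] tool mm -62.5 -50.4
-20 [ 0.5938 -0.1462] tool mm -70.6 -52.1
-15 [ 0.602  -0.1471] tool mm -78.9 -53.0
-10 [ 0.6103 -0.1473] tool mm -87.1 -53.2
-5 [ 0.6186 -0.1468] tool mm -95.4 -52.7
0 [ 0.6268 -0.1455] tool mm -103.6 -51.4
5 [ 0.6348 -0.1436] tool mm -111.7 -49.5
10 [ 0.6427 -0.1409] tool mm -119.5 -46.8
15 [ 0.6503 -0.1376] tool mm -127.1 -43.5
20 [ 0.6576 -0.1336] tool mm -134.4 -39.6
25 [ 0.6645 -0.1291] tool mm -141.3 -35.0
30 [ 0.671  -0.1239] tool mm -147.8 -29.8
35 [ 0.677  -0.1182] tool mm -153.8 -24.1
40 [ 0.6824 -0.112 ] tool mm -159.2 -17.9
45 [ 0.6874 -0.1053] tool mm -164.2 -11.2
50 [ 0.6917 -0.0982] tool mm -168.5 -4.1
55 [ 0.6954 -0.0908] tool mm -172.2 3.3
60 [ 0.6984 -0.0831] tool mm -175.2 11.0
65 [ 0.7007 -0.0751] tool mm -177.5 19.0
70 [ 0.7024 -0.067 ] tool mm -179.2 27.1
75 [ 0.7033 -0.0588] tool mm -180.1 35.3
```

The angular extents match the model. The extra 3 mm at the outer edge is the strip's visible side wall. Next I'll make a small lateral correction, then go straight down to about 5 mm of push.

send_rows(
  motion=[
    [[1,0.017,0.006,0,0,0,0],[1,0.017,0.006,0,0,0,0],[1,0.017,0.006,0,0,0,0],[1,0.017,0.006,0,0,0,0],[1,0.017,0.006,0.03,0,0,0],[1,0.017,0.006,0.06,0,0,0],[1,0.017,0.006,0.08,0,0,0],[1,0.017,0.006,0.1,0,0,0],[1,0.017,0.006,0.115,0,0,0],[1,0.017,0.006,0.13,0,0,0],[1,0.017,0.006,0.13,0,0,0],[1,0.017,0.006,0.13,0,0,0]],
  ],
)

```text
t: 7.15
position: [0.5232, -0.0941, 0.1245]
ee_rot: [[-1.0, -0.0, -0.0], [-0.0, 1.0, -0.0], [0.0, -0.0, -1.0]]
ft_force: [-2.2, 1.2, 2.6]
grip_width: 0.0004
grasp_force: 1.5
```

```bash
cat > rd.py <<'E'
from h import *
for k in range(5):
    st=sense();get_image("top");print(np.r_[st["position"],st["ft_force"],st["ee_rot"][:,2]].round(4).tolist())
C=np.array([.6085,-.0523]);x=(st["position"]+.08*st["ee_rot"][:,2])[:2]-C
print("mark ang",np.degrees(np.arctan2(x[1],x[0]))+78.9,"r",np.hypot(*x),"tip z",(st["position"]+.08*st["ee_rot"][:,2])[2])
E
python3 rd.py
```

```text
[0.5232, -0.0941, 0.1245, -2.2175, 1.2111, 2.5918, -0.0, -0.0, -1.0]
[0.5232, -0.0941, 0.1245, -1.7669, 0.9739, 2.8801, -0.0, -0.0, -1.0]
[0.5232, -0.0941, 0.1244, -2.465, -0.3803, 3.4373, -0.0001, -0.0, -1.0]
[0.5232, -0.0941, 0.1244, -2.1462, 1.6119, 3.9752, -0.0001, -0.0, -1.0]
[0.5232, -0.0941, 0.1244, -2.0841, 0.3249, 3.5345, -0.0, -0.0, -1.0]
mark ang -74.96971334325366 r 0.0949774999754859 tip z 0.04438076701127419
```

send_rows(
  motion=[
    [[1,0,0,0.015,0,0,0],[1,0,0,0.03,0,0,0],[1,0,0,0.04,0,0,0],[1,0,0,0.045,0,0,0],[1,0,0,0.045,0,0,0],[1,0,0,0.045,0,0,0],[1,0,0,0.045,0,0,0]],
  ],
)

```text
t: 8.1
position: [0.5233, -0.0941, 0.121]
ee_rot: [[-1.0, -0.0, 0.0], [-0.0, 1.0, -0.0], [-0.0, -0.0, -1.0]]
ft_force: [-3.9, 0.7, 5.7]
grip_width: 0.0005
grasp_force: 2.8
```

```bash
python3 rd.py; python3 - <<'E'
import numpy as np
C=np.array([.6085,-.0523]);Y=-78.9
f=lambda s:C+.095*np.array([np.cos(np.radians(Y+s)),np.sin(np.radians(Y+s))])
for b in range(-75,75,30):
    print(b,[[1,*((f(b+2.5*k)-f(b))*[-12.5,12.5]).round(3).tolist(),0,0,0,0] for k in range(1,13)])
E
```

```text
[0.5233, -0.0941, 0.121, -3.9287, 0.743, 5.6619, 0.0002, -0.0001, -1.0]
[0.5233, -0.0941, 0.121, -3.0071, 0.7233, 5.5473, 0.0003, -0.0001, -1.0]
[0.5233, -0.0942, 0.121, -2.9887, 0.5963, 5.9856, 0.0003, -0.0001, -1.0]
[0.5233, -0.0941, 0.121, -2.9602, 0.5826, 5.8743, 0.0002, -0.0001, -1.0]
[0.5233, -0.0942, 0.121, -3.5255, 0.303, 4.8463, 0.0003, -0.0001, -1.0]
mark ang -74.92279370705447 r 0.09488995667694361 tip z 0.04100793389905508
-75 [[1, -0.024, -0.046, 0, 0, 0, 0], [1, -0.05, -0.091, 0, 0, 0, 0], [1, -0.077, -0.135, 0, 0, 0, 0], [1, -0.107, -0.177, 0, 0, 0, 0], [1, -0.138, -0.218, 0, 0, 0, 0], [1, -0.172, -0.258, 0, 0, 0, 0], [1, -0.206, -0.296, 0, 0, 0, 0], [1, -0.243, -0.333, 0, 0, 0, 0], [1, -0.281, -0.368, 0, 0, 0, 0], [1, -0.321, -0.402, 0, 0, 0, 0], [1, -0.362, -0.433, 0, 0, 0, 0], [1, -0.404, -0.463, 0, 0, 0, 0]]
-45 [[1, -0.044, -0.028, 0, 0, 0, 0], [1, -0.088, -0.054, 0, 0, 0, 0], [1, -0.134, -0.078, 0, 0, 0, 0], [1, -0.181, -0.1, 0, 0, 0, 0], [1, -0.229, -0.12, 0, 0, 0, 0], [1, -0.278, -0.138, 0, 0, 0, 0], [1, -0.327, -0.154, 0, 0, 0, 0], [1, -0.377, -0.167, 0, 0, 0,
[... 593 characters left out ...]
 -0.135, 0.077, 0, 0, 0, 0], [1, -0.177, 0.107, 0, 0, 0, 0], [1, -0.218, 0.138, 0, 0, 0, 0], [1, -0.258, 0.172, 0, 0, 0, 0], [1, -0.296, 0.206, 0, 0, 0, 0], [1, -0.333, 0.243, 0, 0, 0, 0], [1, -0.368, 0.281, 0, 0, 0, 0], [1, -0.402, 0.321, 0, 0, 0, 0], [1, -0.433, 0.362, 0, 0, 0, 0], [1, -0.463, 0.404, 0, 0, 0, 0]]
45 [[1, -0.028, 0.044, 0, 0, 0, 0], [1, -0.054, 0.088, 0, 0, 0, 0], [1, -0.078, 0.134, 0, 0, 0, 0], [1, -0.1, 0.181, 0, 0, 0, 0], [1, -0.12, 0.229, 0, 0, 0, 0], [1, -0.138, 0.278, 0, 0, 0, 0], [1, -0.154, 0.327, 0, 0, 0, 0], [1, -0.167, 0.377, 0, 0, 0, 0], [1, -0.178, 0.428, 0, 0, 0, 0], [1, -0.188, 0.479, 0, 0, 0, 0], [1, -0.194, 0.53, 0, 0, 0, 0], [1, -0.199, 0.582, 0, 0, 0, 0]]
```

The depth is 5.0 mm at about 5.5 N, as specified. I'll start the stroke.

send_rows(
  motion=[
    [[1,-0.024,-0.046,0,0,0,0],[1,-0.05,-0.091,0,0,0,0],[1,-0.077,-0.135,0,0,0,0],[1,-0.107,-0.177,0,0,0,0],[1,-0.138,-0.218,0,0,0,0],[1,-0.172,-0.258,0,0,0,0],[1,-0.206,-0.296,0,0,0,0],[1,-0.243,-0.333,0,0,0,0],[1,-0.281,-0.368,0,0,0,0],[1,-0.321,-0.402,0,0,0,0],[1,-0.362,-0.433,0,0,0,0],[1,-0.404,-0.463,0,0,0,0]],
  ],
)

```text
t: 9.55
position: [0.5556, -0.1308, 0.1208]
ee_rot: [[-1.0, -0.001, -0.0], [-0.001, 1.0, 0.001], [0.0, 0.001, -1.0]]
ft_force: [-3.6, 2.0, 6.4]
grip_width: 0.0009
grasp_force: 2.9
```

```bash
sed -i 's/range(5)/range(1)/; s/get_image("top");//' rd.py; python3 rd.py
```

```text
[0.5556, -0.1308, 0.1208, -3.6022, 2.0478, 6.3541, -0.0003, 0.001, -1.0]
mark ang -45.087395498891425 r 0.09459360656806926 tip z 0.04083960043511255
```

send_rows(
  motion=[
    [[1,-0.044,-0.028,0,0,0,0],[1,-0.088,-0.054,0,0,0,0],[1,-0.134,-0.078,0,0,0,0],[1,-0.181,-0.1,0,0,0,0],[1,-0.229,-0.12,0,0,0,0],[1,-0.278,-0.138,0,0,0,0],[1,-0.327,-0.154,0,0,0,0],[1,-0.377,-0.167,0,0,0,0],[1,-0.428,-0.178,0,0,0,0],[1,-0.479,-0.188,0,0,0,0],[1,-0.53,-0.194,0,0,0,0],[1,-0.582,-0.199,0,0,0,0]],
  ],
)

```text
t: 10.75
position: [0.6021, -0.1473, 0.1209]
ee_rot: [[-1.0, -0.0, -0.001], [-0.0, 1.0, -0.0], [0.001, -0.0, -1.0]]
ft_force: [-4.6, 0.8, 5.9]
grip_width: 0.0006
grasp_force: 2.9
```

```bash
python3 rd.py
```

```text
[0.6021, -0.1473, 0.1209, -4.5559, 0.8279, 5.9066, -0.0007, -0.0004, -1.0]
mark ang -15.001935364425236 r 0.0952317282816031 tip z 0.040885924849820454
```

send_rows(
  motion=[
    [[1,-0.052,-0.002,0,0,0,0],[1,-0.104,-0.003,0,0,0,0],[1,-0.155,0,0,0,0,0],[1,-0.207,0.004,0,0,0,0],[1,-0.258,0.011,0,0,0,0],[1,-0.309,0.019,0,0,0,0],[1,-0.36,0.031,0,0,0,0],[1,-0.41,0.044,0,0,0,0],[1,-0.46,0.059,0,0,0,0],[1,-0.508,0.077,0,0,0,0],[1,-0.556,0.097,0,0,0,0],[1,-0.603,0.118,0,0,0,0]],
  ],
)

```text
t: 11.95
position: [0.6504, -0.1384, 0.121]
ee_rot: [[-1.0, 0.0, -0.0], [0.0, 1.0, -0.002], [0.0, -0.002, -1.0]]
ft_force: [-3.5, -2.0, 6.3]
grip_width: 0.0003
grasp_force: 2.8
```

```bash
python3 rd.py
```

```text
[0.6504, -0.1384, 0.121, -3.4644, -1.9826, 6.3261, -0.0001, -0.0015, -1.0]
mark ang 14.81927253540735 r 0.09585224168607864 tip z 0.041040370661557926
```

send_rows(
  motion=[
    [[1,-0.046,0.026,0,0,0,0],[1,-0.091,0.053,0,0,0,0],[1,-0.135,0.081,0,0,0,0],[1,-0.177,0.111,0,0,0,0],[1,-0.217,0.143,0,0,0,0],[1,-0.256,0.177,0,0,0,0],[1,-0.294,0.211,0,0,0,0],[1,-0.33,0.248,0,0,0,0],[1,-0.365,0.286,0,0,0,0],[1,-0.399,0.326,0,0,0,0],[1,-0.43,0.367,0,0,0,0],[1,-0.46,0.409,0,0,0,0]],
  ],
)

```text
t: 13.15
position: [0.6875, -0.1061, 0.1213]
ee_rot: [[-1.0, 0.001, 0.001], [0.001, 1.0, -0.002], [-0.001, -0.002, -1.0]]
ft_force: [-2.7, -4.5, 5.8]
grip_width: 0.0003
grasp_force: 2.7
```

```bash
python3 rd.py
```

```text
[0.6875, -0.1061, 0.1213, -2.686, -4.5126, 5.7932, 0.0011, -0.0024, -1.0]
mark ang 44.59647410156947 r 0.0957576735431878 tip z 0.0413017278583422
```

send_rows(
  motion=[
    [[1,-0.027,0.044,0,0,0,0],[1,-0.052,0.088,0,0,0,0],[1,-0.075,0.134,0,0,0,0],[1,-0.096,0.181,0,0,0,0],[1,-0.116,0.229,0,0,0,0],[1,-0.133,0.278,0,0,0,0],[1,-0.148,0.327,0,0,0,0],[1,-0.161,0.377,0,0,0,0],[1,-0.172,0.428,0,0,0,0],[1,-0.181,0.479,0,0,0,0],[1,-0.187,0.53,0,0,0,0],[1,-0.192,0.583,0,0,0,0]],
  ],
)

```text
t: 14.35
position: [0.7032, -0.0595, 0.1216]
ee_rot: [[-1.0, 0.001, 0.003], [0.001, 1.0, -0.002], [-0.003, -0.002, -1.0]]
ft_force: [-0.4, -3.3, 5.1]
grip_width: 0.0003
grasp_force: 2.6
```

send_rows(
  motion=[
    [[1,0,0,0,0,0,0],[1,0,0,0,0,0,0],[1,0,0,0,0,0,0]],
  ],
)

```text
t: 14.65
position: [0.7033, -0.0589, 0.1216]
ee_rot: [[-1.0, -0.0, 0.003], [-0.0, 1.0, -0.001], [-0.003, -0.001, -1.0]]
ft_force: [-0.5, -2.7, 5.0]
grip_width: 0.0003
grasp_force: 2.6
```

```bash
python3 rd.py
```

```text
[0.7033, -0.0589, 0.1216, -0.482, -2.6598, 4.9629, 0.0028, -0.0013, -1.0]
mark ang 74.88876563154672 r 0.09525131825123258 tip z 0.04158155350037082
```

The tip is on mark 6 at 4.4 mm depth. I'll lift straight off.

send_rows(
  motion=[
    [[1,0,0,-0.05,0,0,0],[1,0,0,-0.1,0,0,0],[1,0,0,-0.2,0,0,0],[1,0,0,-0.35,0,0,0],[1,0,0,-0.5,0,0,0],[1,0,0,-0.7,0,0,0],[1,0,0,-0.9,0,0,0],[1,0,0,-1,0,0,0],[1,0,0,-1,0,0,0]],
  ],
)

```text
t: 15.55
position: [0.7032, -0.0583, 0.2035]
ee_rot: [[-1.0, -0.0, 0.004], [-0.0, 1.0, -0.0], [-0.004, -0.0, -1.0]]
ft_force: [0.3, -0.7, 0.1]
grip_width: 0.0002
grasp_force: 0.0
```

send_rows(
  motion=[
    [[1,0,0,-0.4,0,0,0],[1,0,0,-0.8,0,0,0],[1,0,0,-1,0,0,0],[1,0,0,-1,0,0,0],[1,0,0,-1,0,0,0],[1,0,0,-1,0,0,0],[1,0,0,-1,0,0,0],[1,0,0,-1,0,0,0]],
  ],
)

```text
t: 16.35
position: [0.7023, -0.0582, 0.2791]
ee_rot: [[-1.0, -0.0, -0.002], [-0.0, 1.0, 0.0], [0.002, 0.0, -1.0]]
ft_force: [0.2, 0.2, 0.5]
grip_width: 0.0005
grasp_force: 0.0
```

```bash
python3 - <<'E'
from h import *
print(sense()["position"],sense()["ft_force"])
im=get_image("scene");cv2.imwrite("pics/s9.png",im[:,:,::-1])
for k,m in masks(im).items():
    for a,c in blobs(m): print(k,a,c)
E
```

```text
[ 0.70233204 -0.05817411  0.27907506] [0.15355924 0.24565185 0.45659873]
green 49 [223.1 177.2]
red 125 [259.5 226.9]
red 550 [163.2 246.4]
yellow 645 [225.5 211.3]
blue 627 [161.3  25.6]
blue 3445 [478.2 154.5]
blue 959 [ 94.4 229.7]
```

View pics/s9.png

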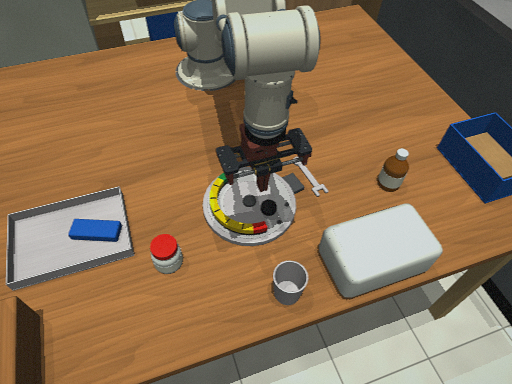

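The red end (259.5,226.9) and the yellow band (225.5,211.3) are where they were before the stroke, so the door has not shifted. The arm is clear, so I'm handing in.

```bash
python3 -c "
from rig import ticket
print(ticket.close_job())"
```

```text
the job is handed in; nothing more can be done
None
```

I ran the strip from the green end to the red end in one stroke, with readings of 4.4–5.2 mm of push at every check; the door had not moved in the last picture, the arm is clear, and the job is handed in.

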